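# Close the double-lidded canister, then lift off the outer lid alone

### The job

Pick up the nested pair of lids together by the red knob of the inner lid, lower them onto the green canister until both sit fully home, and let go. Then press down firmly on top of the red knob to make sure the inner lid is seated. Finally take the outer lid alone by its wooden collar, lift it level and straight up over the canister until all of it is well clear above the red knob, leaving the inner lid seated and undisturbed, and finish while still holding it there; leave everything else on the table where it is.

Things in the scene. Friction and masses are not known exactly. Their poses are not given: they have to be found in the camera images.
- canister: green round storage canister, open on top, fixed to the table: 140 mm outside diameter, 100 mm high, wall 3 mm (mouth 134 mm). Origin: centre of the underside, on the table; z up
- ledge (a point): centre of the canister's inner ledge ring (108 mm inside diameter), level with its upper face, 85 mm above the canister's origin, 15 mm below the rim: the inner lid's underside rests here
- inner_lid: steel inner lid, red knob, loose, 0.2 kg, round about its z. Origin: centre of underside. Disc 127 mm across, 8 mm thick (lower edge bevelled to 120); hub 90 mm across up to 13 mm; foot 30 mm across up to 18 mm, tapering to the 16 mm stem at 28 mm; flat stem top at 73 mm. Starts flat on the table under the outer lid. Seated: origin 85 mm above the canister's (knob top 158 mm)
- knob_top (a point): centre of the flat top of the inner lid's red knob stem (16 mm diameter), 73 mm above the inner lid's origin. At the start the stem stands 30 mm out of the outer lid's collar; with both lids seated, 28 mm
- outer_lid: green outer lid, wooden ring collar, loose, 0.2 kg, round about its z. Origin: centre of the skirt's lower edge. Skirt 158 mm outside, 152 inside, 11 mm deep; plate from 11 to 15 mm, central hole 33 mm. Starts resting on the inner lid's hub (origin 2 mm above the inner lid's): lifting the stem carries both, centred to 1.5 mm. Seated on the rim: origin 89 mm above the canister's, clear of the hub
- collar_top (a point): centre of the top of the outer lid's collar, 41 mm above the outer lid's origin: a wooden ring standing 26 mm up from the plate, 44 mm outside and 33 mm inside diameter, with the red stem rising through it. Seated: collar from 104 to 130 mm above the table
- cutlery_tray: grey plastic cutlery tray, three compartments, 300 x 210 x 50 mm, origin under its centre; bystander
- ladle: stainless steel ladle lying on its bowl (bowl 90 mm across, 35 mm high), handle reaching 250 mm from the origin along its -x, highest 56 mm; origin under the bowl; bystander
- spatula: yellow silicone spatula lying flat, 290 mm long along its x, 55 mm wide, 16 mm high, origin under its middle; bystander
- pepper_mill: glass pepper mill with a steel cap, 54 mm across, 130 mm high, origin under its centre; bystander, easily toppled
- roll_holder: chrome toilet roll holder standing on a 50 mm square plate, bar 65 mm up reaching 140 mm along its +y, highest 76 mm, origin under the plate; bystander
- mug: blue mug, 76 mm across, 85 mm high, handle towards its +y, origin under its centre; bystander
There are look-alikes about, which are no part of the job. There is more than one size of the outer_lid; the one meant has the size given above.

How it is judged:
By the outcome, as a careful person would: the job done as asked, in the order asked, and still so for the second after the job is handed in, while the arm keeps its last pose, push and grip.
It also fails if it takes over 59 s, if anything falls off the work surface, if the arm or the gripper's body presses on something with over 40 N, if the wrist force passes 120 N, or if a joint passes its speed limit or range.

### The arm

A 6-joint arm with a two-finger parallel gripper is mounted at the origin on the work surface. World frame = base frame: x ahead of the robot, y to its left, z up, the work surface at z = 0. Lengths are in m, angles in rad, forces in N, time in s.
With the tool pointing down it reaches from about 0.225 to 0.875 m from the base axis. Payload 3.4 kg.
Tool frame: the origin (TCP) lies where the fingers leave the gripper's body, on its centre line; the fingertips stand 73 mm ahead of it and the grasp point (between the pads) lies 54 mm ahead of it (manip.grip_point_offset is the distance from the TCP to the grasp point, in m); z points along the fingers, y is the line along which they close (so a half turn about z gives the same grasp; the last joint's range is limited). The gripper opens to 85 mm and grips with 20 to 120 N. Pads are 22 mm wide; open, the fingers measure 114 mm over their backs; the gripper's body (76 mm by 85 mm) begins 54 mm behind the grasp point. The pads swing forward as they close: fully open they stand 13 mm farther back than shut.
Start: joints at [-1.263, 0.276, 1.505, -0, 1.361, -0.121], TCP at [0.239, -0.523, 0.304] pointing down, gripper open.
Joint ranges: [-2.89, 2.89], [-0.75, 2.08], [0.22, 2.7], [-1.18, 4.32], [0.11, 2.71], [-2.7, 2.7]. Speed limits (rad/s): [2.57, 2.57, 3.14, 3.14, 3.14, 3.14].

### API

Orientations are given as a unit quaternion [w, x, y, z].
In Python, from rig import sensors, cams, manip, spotter gives the robot as it stands.
- The arm moves only by the tool drive_tool, never from a script. Its argument "targets" is a list of rows, each a list of 4 numbers: the shift along the world's x, y, z in m, then the turn about the world's z in degrees. In form: [[dx, dy, dz, spin], ...]. A call has exactly 5 rows; each row shifts and turns the commanded pose from where the row before left it; what a row does not reach is not made up. A row lasts 1/8 s, in which the tool goes at most 62.5 mm and 10.7 degrees, less where a joint would pass 70% of its speed; a pose out of reach is approached as far as the arm can. A call is refused whole if a number of a shift passes 0.0625 or a number of a turn 10.7, either way. A call with a gripper value outside its range is refused whole. "jaw" is the finger opening in m, from 0 to 0.0854, set as the call begins (left out, the last holds). The fingers move at their own pace and stop on an object; "force" is the grip in N (left out, the last holds). Time passes only in rows, so rows that do not move let the fingers close, or fill a call up. It gives the time, the measured TCP pose, the force and the opening at its end, in the units of the state.
- sensors.get_state(): the state, without advancing time (a new reading comes with each control period).
- cams.get_image(name): name is "side" or "top"; returns a dict with "color" (420x560x3 uint8, red, green, blue), "intrinsics" (3x3 intrinsics, pixels), "D" ([k1, k2, p1, p2, k3] as OpenCV has them; the pictures are not rectified), "R" (3x3) and "t" (3): a world point X has camera coordinates R X + t. Camera axes: x right, y down, z forward; pixel columns grow to the right and rows downward; lengths in m; the calibration is good to about 2 mm. A picture is of the moment at which its call begins. There is no depth.
- manip.sign_off(): hands the job in, once; it reports no verdict.
Trained networks look in the newest picture that a camera, given by its name, has taken for a name from the list of things; names that differ only in an ending like _2 or _b are one class to them, and where a whole thing is asked for, a point or a joint stands for the part that bears it (a point fixed in the world has none). Each returns a list of dicts, best first, with "score" (0 to 1); they miss things now and then, are a little off and sometimes report something else, mostly with a low value. They report only what shows in the picture. A call takes as long as a camera call. They do not tell look-alikes from the thing itself.
- spotter.find_in(query, camera): "point" ([x, y, z] in m, in world coordinates, good to about 4 mm: the middle of the surface that is visible of it).
- spotter.landmark_of(query, camera): "point" ([x, y, z] in m, in world coordinates, good to about 4 mm: a listed point, or the origin of a listed thing).
The state is a dict: "clock": time; "qpos": joint angles; "qd": joint speeds; "effort": joint torques, N m; "position": TCP position; "ee_rot": TCP orientation; "contact_force": force on the tool from outside, world axes, zero at the start; "moment": the same for the moment, N m; "width": finger opening in m.
Only numpy, scipy, OpenCV 4.12 (cv2) and the standard library are available. Lean on these libraries where they do the work, as an engineer would, in place of code of your own. Each camera call takes 0.05 s, during which the arm holds its last target. There are 200 camera calls.

## Working session

There is one attempt and no reset: what is moved stays moved. The work goes in short steps, Python scripts to look and compute and a tool call to move; the robot and the scene stay as the last step left them, time stands still between calls to the robot, and variables do not carry over. Pictures are saved under pics/ and viewed, on a budget of 10 in all, crops included, one or two more only if the job needs it, and the job is handed in when it is done.

Besides the shell and the picture viewer there is one more tool, called after ">>>" as name(argument=value, ...), one argument or row to a line, values as JSON. drive_tool: Moves the arm, as the interface text tells. Its arguments: {"type":"object","properties":{"targets":{"type":"array","items":{"type":"array","items":{"type":"number"}}},"jaw":{"type":"number"},"force":{"type":"number"}},"required":["targets"]}

```bash
ls; mkdir -p pics
python3 - <<'E'
from rig import sensors,cams,manip,spotter
import cv2
for c in("side","top"):
    im=cams.get_image(c); cv2.imwrite(f"pics/{c}0.png",im["color"][:,:,::-1])
    print(c,im["intrinsics"].tolist(),(-im["R"].T@im["t"]).round(3))
    for q in("inner_lid","knob_top","outer_lid","collar_top","canister","ledge"):
        print(q,[(round(d["score"],2),[round(float(v),3) for v in d["point"]]) for d in spotter.landmark_of(q,c)])
s=sensors.get_state();print(s)
E
```

```text
pics
side [[540.6511847085056, 0.0, 271.2908656772341], [0.0, 540.6511847085056, 212.30060859355368], [0.0, 0.0, 1.0]] [0.163 0.913 1.054]
inner_lid [(0.51, [0.512, -0.197, 0.004])]
knob_top [(0.48, [0.509, -0.196, 0.068])]
outer_lid [(0.89, [0.504, -0.192, 0.003]), (0.85, [0.258, -0.232, -0.001]), (0.81, [0.315, 0.222, -0.005]), (0.43, [0.75, -0.245, -0.002])]
collar_top [(0.89, [0.511, -0.196, 0.04]), (0.83, [0.256, -0.228, 0.055]), (0.64, [0.314, 0.223, 0.059]), (0.21, [0.508, -0.193, 0.004])]
canister [(0.66, [0.595, 0.181, 0.001])]
ledge [(0.72, [0.595, 0.179, 0.082])]
top [[418.53341200232, 0.0, 281.42387284016723], [0.0, 418.53341200232, 212.2682297979771], [0.0, 0.0, 1.0]] [0.364 0.    1.155]
inner_lid [(0.42, [0.51, -0.199, -0.002])]
knob_top [(0.62, [0.51, -0.198, 0.077])]
outer_lid [(0.94, [0.264, -0.23, -0.003]), (0.8, [0.315, 0.221, -0.001]), (0.77, [0.509, -0.196, 0.003]), (0.65, [0.566, 0.43, 0.001])]
collar_top [(0.86, [0.319, 0.224, 0.058]), (0.74, [0.509, -0.199, 0.041]), (0.56, [0.26, -0.229, 0.054]), (0.42, [0.384, -0.004, -0.001])]
canister [(0.66, [0.595, 0.179, -0.003])]
ledge [(0.79, [0.59, 0.175, 0.089])]
{'clock': 0.7, 'qpos': array([-1.26301186e+00,  2.75822242e-01,  1.50493198e+00,  2.85595848e-08,
        1.36068581e+00, -1.20993203e-01]), 'qd': array([-0.00300645,  0.00069201, -0.00070369,  0.00208437,  0.00088478,
       -0.00063151]), 'effort': array([-2.03890392e-05, -4.16504145e+01, -2.46052766e+01, -1.43669272e-04,
        1.39671552e-04, -1.17593086e-05]), 'position': array([ 0.23906138, -0.52295179,  0.30395963]), 'ee_rot': array([7.59744414e-05, 9.77106600e-01, 2.12750293e-01, 7.13041175e-06]), 'contact_force': array([0.56260525, 0.20083124, 0.2660638 ]), 'moment': array([-3.21916269e-05, -1.20397035e-02,  3.32708996e-03]), 'width': 0.08510292701027915}
```

View pics/top0.png

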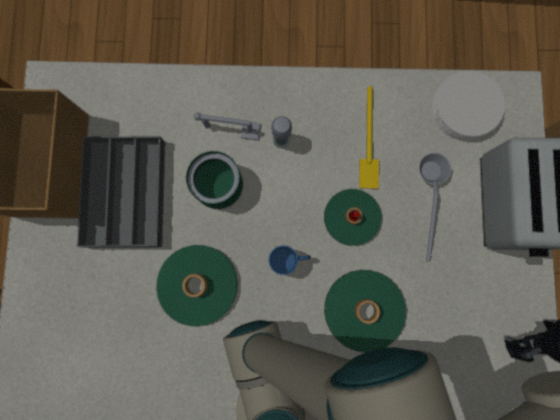

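View pics/side0.png

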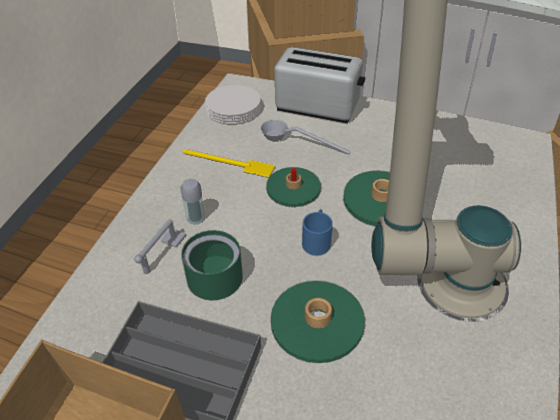

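Candidates for the lid pair in the top view: red-knobbed pair (354,217), larger empty green lids at (368,312) and (197,285). I choose (354,217), since it is the smallest and has the red stem. The canister is at (214,180). I'll check this in a close crop with an overlay.

```bash
cat > h.py <<'E'
import numpy as np,cv2
from rig import sensors,cams,manip,spotter
def proj(im,P):
    return cv2.projectPoints(np.asarray(P,float).reshape(-1,3),cv2.Rodrigues(im["R"])[0],im["t"],im["intrinsics"],np.array(im["D"]))[0][:,0]
def ray(im,uv,z):
    n=cv2.undistortPoints(np.array([[uv]],float),im["intrinsics"],np.array(im["D"]))[0,0]
    d=im["R"].T@np.r_[n,1]; c=-im["R"].T@im["t"]; return c+d*(z-c[2])/d[2]
def circ(x,y,z,r):
    a=np.linspace(0,2*np.pi,73); return np.c_[x+r*np.cos(a),y+r*np.sin(a),0*a+z]
def crop(im,X,cs,h=60,k=6):
    u,v=proj(im,X)[0].astype(int); u0,v0=max(u-h,0),max(v-h,0)
    c=cv2.resize(im["color"][v0:v+h,u0:u+h,::-1],None,fx=k,fy=k,interpolation=cv2.INTER_CUBIC)
    for q in cs: cv2.polylines(c,[np.int32((proj(im,circ(*q))-[u0,v0]+.5)*k)],False,(0,255,255),1)
    return c
def knob(im):
    a=im["color"].astype(int); m=((a[...,0]>90)&(a[...,0]>2.2*a[...,1])&(a[...,0]>2.2*a[...,2])).astype('uint8')
    n,l,s,c=cv2.connectedComponentsWithStats(m); i=1+np.argmax(s[1:,4]); return s[i],c[i]
def st():
    s=sensors.get_state(); print({k:np.round(s[k],4).tolist() for k in("clock","position","ee_rot","contact_force","width")})
E
python3 - <<'E'
from h import *
K=(.51,-.197,.073);C=(.594,.178,.1)
rows=[]
for c in("top","side"):
    im=cams.get_image(c); s,m=knob(im); print(c,s,m,ray(im,m,.068),[ray(im,m,.043)])
    rows.append(np.hstack([crop(im,K,[(*K,.008),(*K[:2],.013,.079),(*K[:2],.043,.022)],48,6)[:570,:390*2],crop(im,C,[(*C,.07),(*C,.067)],48,6)]) if 0 else [crop(im,K,[(*K,.008),(*K[:2],.013,.079),(*K[:2],.043,.022)],48,4),crop(im,C,[(*C,.07),(*C,.067)],48,4)])
r=[np.hstack([cv2.resize(q,(384,300)) if 0 else q for q in x]) for x in rows]
cv2.imwrite("pics/a.png",cv2.resize(np.vstack(r),(600,600)))
E
```

```text
top [354 212   5   5  22] [356.09090909 213.90909091] [ 0.50825804 -0.19708859  0.068     ] [array([ 0.51157604, -0.20162914,  0.043     ])]
side [291 168   5  13  63] [293.         174.19047619] [ 0.50302001 -0.18369271  0.068     ] [array([ 0.51163195, -0.21149722,  0.043     ])]
```

View pics/a.png

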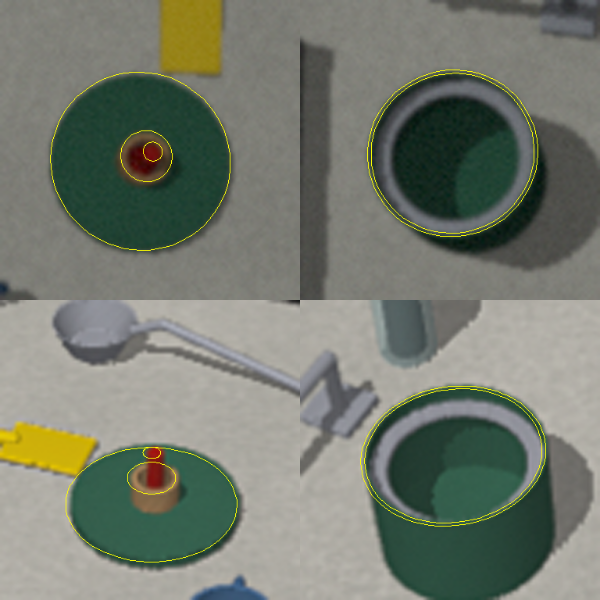

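The crop confirms it: the 158 mm overlay matches the lid's edge, and the knob top is at crop (152,150) in the top view. The canister rim overlay matches in both views. Setting out, with the knob at about (0.510, -0.197) and the canister at (0.594, 0.178).

>>> drive_tool(
  targets=[
    [0.02,0.025,0,0],
    [0.03,0.036,0,0],
    [0.03,0.036,0,0],
    [0.03,0.036,0,0],
    [0.03,0.036,0,0],
  ],
  jaw=0.0854,
)

```text
clock: 1.42
position: [0.3799, -0.3528, 0.3041]
ee_rot: [0.0, 0.977, 0.213, 0.0]
contact_force: [-0.0, -1.5, -0.8]
width: 0.0853
```

>>> drive_tool(
  targets=[
    [0.03,0.036,0,0],
    [0.03,0.036,0,0],
    [0.03,0.036,0,0],
    [0.025,0.03,0,0],
    [0.016,0.019,0,0],
  ],
)

```text
clock: 2.05
position: [0.5111, -0.1954, 0.304]
ee_rot: [0.0, 0.977, 0.214, 0.0]
contact_force: [-0.0, -0.5, 0.3]
width: 0.0852
```

>>> drive_tool(
  targets=[
    [0,0,-0.04,0],
    [0,0,-0.04,0],
    [0,0,-0.02,0],
    [0,0,0,0],
    [0,0,0,0],
  ],
)

```text
clock: 2.68
position: [0.5107, -0.1973, 0.2049]
ee_rot: [0.001, 0.977, 0.213, 0.001]
contact_force: [0.3, 0.1, -0.1]
width: 0.0855
```

Run:
```python
from h import *
st()
for c in("top","side"):
    im=cams.get_image(c)
    for q in("knob_top","canister","pepper_mill"): print(c,q,[(round(d["score"],2),np.round(d["point"],3).tolist()) for d in spotter.landmark_of(q,c)])
    if c=="side": cv2.imwrite("pics/b.png",crop(im,(.51,-.197,.12),[(.51,-.197,.073,.008)],60,5))
```

```text
{'clock': 2.675, 'position': [0.5107, -0.1973, 0.2049], 'ee_rot': [0.0006, 0.9771, 0.2128, 0.0007], 'contact_force': [0.2719, 0.1123, -0.0779], 'width': 0.0855}
top knob_top []
top canister [(0.79, [0.594, 0.178, -0.003])]
top pepper_mill [(0.67, [0.728, 0.001, -0.0])]
side knob_top [(0.51, [0.511, -0.196, 0.072])]
side canister [(0.61, [0.592, 0.179, -0.001])]
side pepper_mill [(0.59, [0.728, 0.005, 0.0])]
```

View pics/b.png

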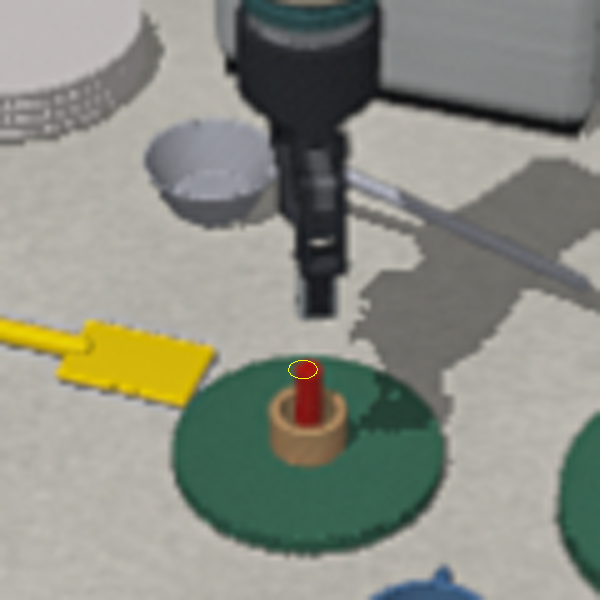

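The fingers stand above the pair, with the knob top at crop (309,368), about 2 mm nearer in x than the overlay at (303,370). I'll correct that and descend.

>>> drive_tool(
  targets=[
    [-0.002,0,-0.03,0],
    [0,0,-0.03,0],
    [0,0,-0.016,0],
    [0,0,-0.008,0],
    [0,0,0,0],
  ],
)

```text
clock: 3.7
position: [0.508, -0.1969, 0.1198]
ee_rot: [-0.0, 0.977, 0.213, -0.0]
contact_force: [0.2, 0.4, 0.8]
width: 0.0854
```

>>> drive_tool(
  targets=[
    [0,0,0,0],
    [0,0,0,0],
    [0,0,0,0],
    [0,0,0,0],
    [0,0,0,0],
  ],
  jaw=0,
  force=60,
)

```text
clock: 4.32
position: [0.5082, -0.1969, 0.1204]
ee_rot: [0.0, 0.977, 0.213, 0.0]
contact_force: [-0.9, -0.5, 3.8]
width: 0.0144
```

>>> drive_tool(
  targets=[
    [0,0,0,0],
    [0,0,0,0],
    [0,0,0,0],
    [0,0,0,0],
    [0,0,0,0],
  ],
)

```text
clock: 4.95
position: [0.5082, -0.1969, 0.1204]
ee_rot: [0.0, 0.977, 0.213, 0.0]
contact_force: [-0.8, 0.6, 5.3]
width: 0.0138
```

>>> drive_tool(
  targets=[
    [0,0,0.002,0],
    [0,0,0.006,0],
    [0,0,0.012,0],
    [0,0,0.01,0],
    [0,0,0,0],
  ],
)

```text
clock: 5.58
position: [0.5088, -0.1974, 0.1512]
ee_rot: [0.001, 0.977, 0.213, 0.001]
contact_force: [-0.9, -0.5, -3.4]
width: 0.0142
```

Run:
```python
from h import *
st()
im=cams.get_image("side"); p=np.array([.508,-.197,.103])
a=crop(im,p,[(*p,.008),(p[0],p[1],.043,.079)],60,5)
cv2.imwrite("pics/c.png",a)
```

```text
{'clock': 5.575, 'position': [0.5088, -0.1974, 0.1512], 'ee_rot': [0.001, 0.9771, 0.2128, 0.0011], 'contact_force': [-0.8514, -0.4961, -3.4373], 'width': 0.0142}
```

View pics/c.png

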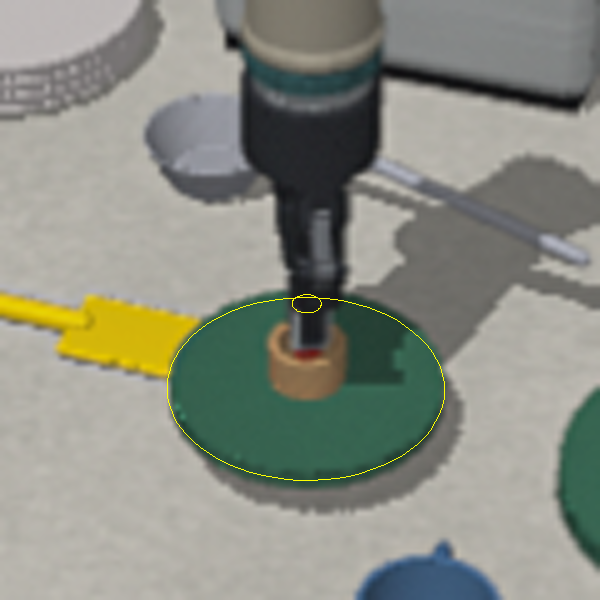

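Both lids hang level on the knob (lid matches the overlay, shadow gap below; about 3.5 N load). Lifting and carrying.

>>> drive_tool(
  targets=[
    [0,0,0.02,0],
    [0,0,0.04,0],
    [0,0,0.05,0],
    [0,0,0.05,0],
    [0,0,0.03,0],
  ],
)

```text
clock: 6.25
position: [0.5084, -0.1971, 0.3424]
ee_rot: [0.001, 0.977, 0.213, 0.001]
contact_force: [0.5, -0.1, -4.3]
width: 0.0141
```

>>> drive_tool(
  targets=[
    [0.002,0.008,0.01,0],
    [0.004,0.018,0,0],
    [0.006,0.028,0,0],
    [0.008,0.035,0,0],
    [0.008,0.035,0,0],
  ],
)

```text
clock: 6.88
position: [0.5354, -0.0704, 0.3473]
ee_rot: [-0.001, 0.977, 0.213, -0.002]
contact_force: [0.0, 0.1, -2.7]
width: 0.014
```

>>> drive_tool(
  targets=[
    [0.008,0.035,0,0],
    [0.008,0.035,0,0],
    [0.008,0.035,0,0],
    [0.008,0.035,0,0],
    [0.008,0.035,0,0],
  ],
)

```text
clock: 7.5
position: [0.575, 0.1046, 0.3472]
ee_rot: [-0.001, 0.977, 0.213, -0.002]
contact_force: [0.4, -0.4, -3.0]
width: 0.0139
```

>>> drive_tool(
  targets=[
    [0.008,0.03,0,0],
    [0.005,0.022,0,0],
    [0.003,0.015,0,0],
    [0.0015,0.009,0,0],
    [0,0,0,0],
  ],
)

```text
clock: 8.12
position: [0.5935, 0.1781, 0.3497]
ee_rot: [0.0, 0.977, 0.213, -0.0]
contact_force: [-0.2, -0.6, -3.9]
width: 0.0141
```

>>> drive_tool(
  targets=[
    [0,0,-0.02,0],
    [0,0,-0.03,0],
    [0,0,-0.03,0],
    [0,0,-0.02,0],
    [0,0,0,0],
  ],
)

```text
clock: 8.75
position: [0.5925, 0.1768, 0.2484]
ee_rot: [0.0, 0.977, 0.212, -0.002]
contact_force: [-1.3, 0.4, -2.5]
width: 0.0138
```

Run:
```python
from h import *
st(); p=sensors.get_state()["position"]
o=[]
for c in("top","side"):
    im=cams.get_image(c)
    print(c,[(round(d["score"],2),np.round(d["point"],3).tolist()) for d in spotter.landmark_of("outer_lid",c)])
    o.append(crop(im,(.594,.178,.16),[(p[0],p[1],p[2]-.1204+.017,.079),(.594,.178,.1,.07),(.594,.178,0,.07)],58,5)[:580,:400] if 0 else crop(im,(.594,.178,.15),[(p[0],p[1],p[2]-.1204+.017,.079),(.594,.178,.1,.07),(.594,.178,0,.07)],48,4))
cv2.imwrite("pics/d.png",np.hstack(o))
```

```text
{'clock': 8.75, 'position': [0.5925, 0.1768, 0.2484], 'ee_rot': [0.0002, 0.9772, 0.2122, -0.0022], 'contact_force': [-1.3229, 0.4104, -2.5224], 'width': 0.0138}
top [(0.71, [0.59, 0.175, 0.13])]
side [(0.91, [0.259, -0.229, -0.001]), (0.86, [0.313, 0.22, -0.004]), (0.73, [0.591, 0.182, 0.132])]
```

View pics/d.png

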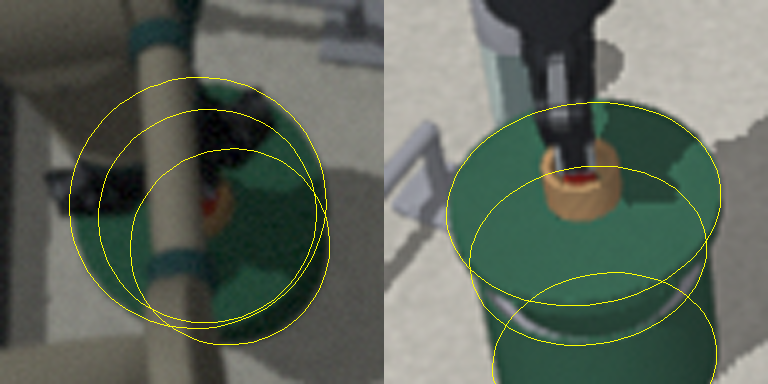

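The lid is centred over the canister (overlays concentric in both views) and level. Lowering in steps.

>>> drive_tool(
  targets=[
    [0.0005,0,-0.01,0],
    [0,0,-0.01,0],
    [0,0,-0.006,0],
    [0,0,-0.004,0],
    [0,0,-0.002,0],
  ],
)

```text
clock: 9.57
position: [0.594, 0.1781, 0.2175]
ee_rot: [0.0, 0.977, 0.213, -0.0]
contact_force: [-0.7, -0.4, -3.3]
width: 0.014
```

>>> drive_tool(
  targets=[
    [0,0,-0.002,0],
    [0,0,-0.002,0],
    [0,0,-0.002,0],
    [0,0,-0.001,0],
    [0,0,0,0],
  ],
)

```text
clock: 10.2
position: [0.594, 0.178, 0.2109]
ee_rot: [0.0, 0.977, 0.213, -0.0]
contact_force: [-0.5, 1.0, -4.0]
width: 0.0141
```

>>> drive_tool(
  targets=[
    [0,0,-0.001,0],
    [0,0,-0.001,0],
    [0,0,-0.001,0],
    [0,0,0,0],
    [0,0,0,0],
  ],
)

```text
clock: 10.82
position: [0.5941, 0.178, 0.208]
ee_rot: [0.0, 0.977, 0.213, 0.0]
contact_force: [0.2, 0.1, -3.0]
width: 0.0142
```

>>> drive_tool(
  targets=[
    [0,0,-0.001,0],
    [0,0,-0.001,0],
    [0,0,-0.0005,0],
    [0,0,0,0],
    [0,0,0,0],
  ],
)

```text
clock: 11.45
position: [0.5941, 0.1781, 0.2055]
ee_rot: [0.0, 0.977, 0.213, 0.0]
contact_force: [0.6, -0.2, -0.7]
width: 0.0138
```

>>> drive_tool(
  targets=[
    [0,0,-0.0005,0],
    [0,0,-0.0005,0],
    [0,0,0,0],
    [0,0,0,0],
    [0,0,0,0],
  ],
)

```text
clock: 12.08
position: [0.5941, 0.178, 0.2054]
ee_rot: [0.0, 0.977, 0.213, 0.0]
contact_force: [-1.4, -1.2, 5.6]
width: 0.0142
```

>>> drive_tool(
  targets=[
    [0,0,0,0],
    [0,0,0,0],
    [0,0,0,0],
    [0,0,0,0],
    [0,0,0,0],
  ],
  jaw=0.05,
)

```text
clock: 12.7
position: [0.5941, 0.1781, 0.2043]
ee_rot: [0.0, 0.977, 0.213, -0.0]
contact_force: [1.0, -0.3, -0.3]
width: 0.0498
```

>>> drive_tool(
  targets=[
    [0,0,0.01,0],
    [0,0,0.02,0],
    [0,0,0.03,0],
    [0,0,0.01,0],
    [0,0,0,0],
  ],
)

```text
clock: 13.32
position: [0.5943, 0.1781, 0.2752]
ee_rot: [0.0, 0.977, 0.213, 0.001]
contact_force: [0.3, 0.0, 0.4]
width: 0.0502
```

>>> drive_tool(
  targets=[
    [0,0,0,0],
    [0,0,0,0],
    [0,0,0,0],
    [0,0,0,0],
    [0,0,0,0],
  ],
  jaw=0,
)

```text
clock: 13.95
position: [0.5941, 0.178, 0.2743]
ee_rot: [0.0, 0.977, 0.213, -0.0]
contact_force: [-0.0, 0.1, -0.7]
width: -0.0001
```

Run:
```python
from h import *
st(); o=[]
for c in("top","side"):
    im=cams.get_image(c)
    for q in("knob_top","collar_top"):print(c,q,[(round(d["score"],2),np.round(d["point"],3).tolist()) for d in spotter.landmark_of(q,c)])
    o.append(crop(im,(.594,.178,.13),[(.594,.178,.104,.079),(.594,.178,.158,.008),(.594,.178,.13,.022)],48,4))
cv2.imwrite("pics/e.png",np.hstack(o))
```

```text
{'clock': 13.95, 'position': [0.5941, 0.178, 0.2743], 'ee_rot': [0.0, 0.9771, 0.2128, -0.0001], 'contact_force': [-0.0427, 0.1201, -0.6826], 'width': -0.0001}
top knob_top [(0.48, [0.595, 0.178, 0.16])]
top collar_top [(0.98, [0.258, -0.229, 0.055]), (0.91, [0.594, 0.174, 0.129])]
side knob_top [(0.48, [0.596, 0.18, 0.155]), (0.19, [0.73, 0.002, 0.003])]
side collar_top [(0.96, [0.255, -0.229, 0.059]), (0.73, [0.315, 0.225, 0.059]), (0.71, [0.593, 0.179, 0.131])]
```

View pics/e.png

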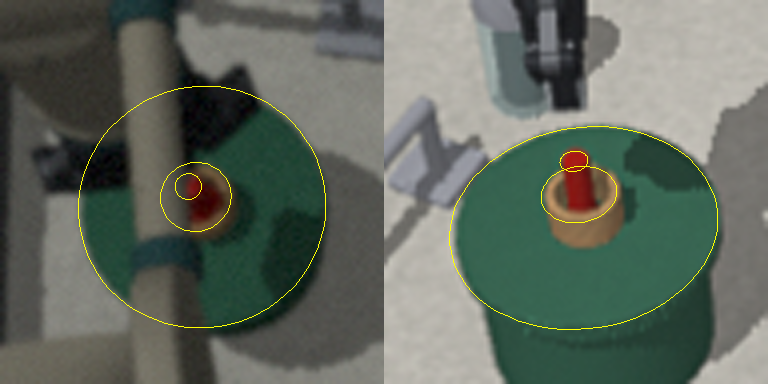

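Both lids sit home: the plate edge coincides with the seated overlay at z=0.104 in the side view, and the knob top is at (577,158), next to the overlay. Pressing with closed fingers.

>>> drive_tool(
  targets=[
    [0,0,-0.015,0],
    [0,0,-0.015,0],
    [0,0,-0.006,0],
    [0,0,-0.003,0],
    [0,0,0,0],
  ],
)

```text
clock: 14.88
position: [0.5941, 0.1781, 0.2353]
ee_rot: [0.0, 0.977, 0.213, -0.0]
contact_force: [-0.2, 0.7, 0.2]
width: 0.0004
```

>>> drive_tool(
  targets=[
    [0,0,-0.001,0],
    [0,0,-0.001,0],
    [0,0,-0.001,0],
    [0,0,0,0],
    [0,0,0,0],
  ],
)

```text
clock: 15.5
position: [0.5941, 0.178, 0.2324]
ee_rot: [0.0, 0.977, 0.213, 0.0]
contact_force: [0.2, 0.6, -0.4]
width: 0.0001
```

>>> drive_tool(
  targets=[
    [0,0,-0.001,0],
    [0,0,-0.0005,0],
    [0,0,-0.0005,0],
    [0,0,0,0],
    [0,0,0,0],
  ],
)

```text
clock: 16.12
position: [0.5941, 0.178, 0.2307]
ee_rot: [0.0, 0.977, 0.213, 0.0]
contact_force: [-0.4, -0.7, 2.9]
width: 0.0002
```

>>> drive_tool(
  targets=[
    [0,0,-0.0005,0],
    [0,0,-0.0005,0],
    [0,0,0,0],
    [0,0,0,0],
    [0,0,0,0],
  ],
)

```text
clock: 16.75
position: [0.594, 0.178, 0.2306]
ee_rot: [0.0, 0.977, 0.213, 0.0]
contact_force: [-3.2, -0.9, 6.6]
width: 0.0003
```

>>> drive_tool(
  targets=[
    [0,0,-0.001,0],
    [0,0,-0.001,0],
    [0,0,-0.001,0],
    [0,0,0,0],
    [0,0,0,0],
  ],
)

```text
clock: 17.38
position: [0.5939, 0.178, 0.2306]
ee_rot: [0.0, 0.977, 0.213, 0.001]
contact_force: [-6.8, -1.5, 19.6]
width: 0.0001
```

>>> drive_tool(
  targets=[
    [0,0,-0.001,0],
    [0,0,-0.001,0],
    [0,0,-0.0005,0],
    [0,0,0,0],
    [0,0,0,0],
  ],
)

```text
clock: 18.0
position: [0.5938, 0.178, 0.2305]
ee_rot: [0.0, 0.977, 0.213, 0.002]
contact_force: [-9.7, -1.6, 30.0]
width: 0.0003
```

>>> drive_tool(
  targets=[
    [0,0,0,0],
    [0,0,0,0],
    [0,0,0,0],
    [0,0,0,0],
    [0,0,0,0],
  ],
)

```text
clock: 18.62
position: [0.5938, 0.178, 0.2305]
ee_rot: [0.0, 0.977, 0.213, 0.002]
contact_force: [-8.7, -2.3, 30.6]
width: 0.0
```

>>> drive_tool(
  targets=[
    [0,0,0.002,0],
    [0,0,0.003,0],
    [0,0,0.006,0],
    [0,0,0.02,0],
    [0,0,0.015,0],
  ],
)

```text
clock: 19.25
position: [0.5944, 0.1781, 0.2702]
ee_rot: [0.0, 0.977, 0.213, -0.0]
contact_force: [0.4, 0.2, -0.5]
width: -0.0002
```

>>> drive_tool(
  targets=[
    [0,0,0,0],
    [0,0,0,0],
    [0,0,0,0],
    [0,0,0,0],
    [0,0,0,0],
  ],
  jaw=0.075,
)

```text
clock: 19.88
position: [0.594, 0.178, 0.2696]
ee_rot: [0.0, 0.977, 0.213, -0.0]
contact_force: [0.4, 0.1, 0.0]
width: 0.0749
```

Run:
```python
from h import *
st(); o=[]
for c in("top","side"):
    im=cams.get_image(c)
    for q in("knob_top","collar_top"):print(c,q,[(round(d["score"],2),np.round(d["point"],3).tolist()) for d in spotter.landmark_of(q,c)])
```

```text
{'clock': 19.875, 'position': [0.594, 0.178, 0.2696], 'ee_rot': [0.0001, 0.9771, 0.2128, -0.0003], 'contact_force': [0.3911, 0.0928, 0.0087], 'width': 0.0749}
top knob_top [(0.54, [0.593, 0.177, 0.159])]
top collar_top [(0.97, [0.257, -0.228, 0.055]), (0.67, [0.594, 0.173, 0.13])]
side knob_top [(0.57, [0.592, 0.178, 0.156])]
side collar_top [(0.96, [0.594, 0.178, 0.13]), (0.72, [0.254, -0.229, 0.057]), (0.6, [0.316, 0.221, 0.058])]
```

>>> drive_tool(
  targets=[
    [0,0,-0.02,0],
    [0,0,-0.03,0],
    [0,0,-0.025,0],
    [0,0,-0.01,0],
    [0,0,-0.0055,0],
  ],
)

```text
clock: 20.8
position: [0.5943, 0.1781, 0.1793]
ee_rot: [0.0, 0.977, 0.213, 0.0]
contact_force: [-0.0, 0.5, 0.2]
width: 0.075
```

>>> drive_tool(
  targets=[
    [0,0,0,0],
    [0,0,0,0],
    [0,0,0,0],
    [0,0,0,0],
    [0,0,0,0],
  ],
  jaw=0.05,
  force=40,
)

```text
clock: 21.42
position: [0.5941, 0.178, 0.1796]
ee_rot: [0.0, 0.977, 0.213, 0.0]
contact_force: [0.3, -0.4, 0.5]
width: 0.0498
```

>>> drive_tool(
  targets=[
    [0,0,0,0],
    [0,0,0,0],
    [0,0,0,0],
    [0,0,0,0],
    [0,0,0,0],
  ],
  jaw=0.03,
)

```text
clock: 22.05
position: [0.5942, 0.178, 0.1799]
ee_rot: [0.0, 0.977, 0.213, 0.0]
contact_force: [-0.2, -0.4, 6.1]
width: 0.0429
```

>>> drive_tool(
  targets=[
    [0,0,0,0],
    [0,0,0,0],
    [0,0,0,0],
    [0,0,0,0],
    [0,0,0,0],
  ],
)

```text
clock: 22.68
position: [0.5942, 0.178, 0.1799]
ee_rot: [0.0, 0.977, 0.213, 0.0]
contact_force: [-1.1, -0.4, 5.7]
width: 0.0427
```

Run:
```python
from h import *
st()
im=cams.get_image("side")
cv2.imwrite("pics/f.png",crop(im,(.594,.178,.14),[(.594,.178,.104,.079)],55,6))
```

```text
{'clock': 22.675, 'position': [0.5942, 0.178, 0.1799], 'ee_rot': [0.0001, 0.9771, 0.2127, 0.0003], 'contact_force': [-1.1337, -0.369, 5.7015], 'width': 0.0427}
```

View pics/f.png

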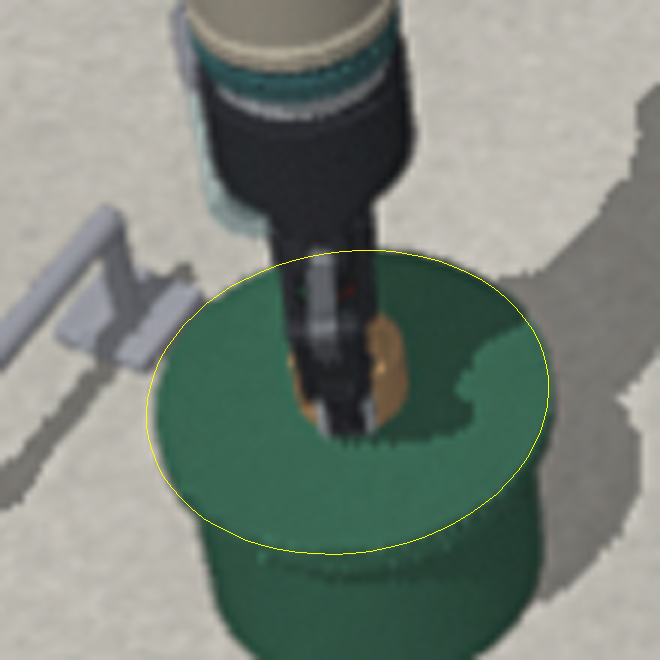

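The collar is held between the pads (around (346,400), width 43 mm), with the plate still on the seated overlay. Lifting straight up, slowly at first.

>>> drive_tool(
  targets=[
    [0,0,0,0],
    [0,0,0.001,0],
    [0,0,0.002,0],
    [0,0,0.003,0],
    [0,0,0.004,0],
  ],
  force=55,
)

```text
clock: 23.35
position: [0.5938, 0.1779, 0.1892]
ee_rot: [0.0, 0.977, 0.213, -0.001]
contact_force: [0.7, 0.0, -0.8]
width: 0.0421
```

>>> drive_tool(
  targets=[
    [0,0,0.006,0],
    [0,0,0.008,0],
    [0,0,0.008,0],
    [0,0,0.008,0],
    [0,0,0.008,0],
  ],
)

```text
clock: 23.98
position: [0.5941, 0.178, 0.2281]
ee_rot: [0.0, 0.977, 0.213, 0.0]
contact_force: [0.7, 1.0, -1.4]
width: 0.0425
```

>>> drive_tool(
  targets=[
    [0,0,0.01,0],
    [0,0,0.012,0],
    [0,0,0.015,0],
    [0,0,0.015,0],
    [0,0,0.015,0],
  ],
)

```text
clock: 24.6
position: [0.5941, 0.1781, 0.2957]
ee_rot: [0.0, 0.977, 0.213, 0.0]
contact_force: [-0.2, -0.3, -1.0]
width: 0.0422
```

>>> drive_tool(
  targets=[
    [0,0,0.012,0],
    [0,0,0.01,0],
    [0,0,0.005,0],
    [0,0,0,0],
    [0,0,0,0],
  ],
)

```text
clock: 25.22
position: [0.5938, 0.178, 0.3208]
ee_rot: [0.0, 0.977, 0.213, -0.001]
contact_force: [-1.0, 0.6, -1.5]
width: 0.0422
```

Run:
```python
from h import *
st(); p=sensors.get_state()["position"]
o=[]
for c in("top","side"):
    im=cams.get_image(c)
    for q in("knob_top","inner_lid","collar_top"):print(c,q,[(round(d["score"],2),np.round(d["point"],3).tolist()) for d in spotter.landmark_of(q,c)])
    o.append(crop(im,(.594,.178,.18),[(p[0],p[1],p[2]-.18+.104,.079),(.594,.178,.158,.008),(.594,.178,.093,.0635)],60,3))
cv2.imwrite("pics/g.png",np.hstack([cv2.resize(x,(400,400)) for x in o]))
```

```text
{'clock': 25.225, 'position': [0.5938, 0.178, 0.3208], 'ee_rot': [0.0, 0.9771, 0.2128, -0.0006], 'contact_force': [-0.9639, 0.6128, -1.4536], 'width': 0.0422}
top knob_top [(0.65, [0.594, 0.177, 0.16])]
top inner_lid [(0.65, [0.643, -0.416, 0.006])]
top collar_top [(0.7, [0.258, -0.231, 0.054]), (0.57, [0.594, 0.174, 0.27])]
side knob_top [(0.89, [0.594, 0.18, 0.155])]
side inner_lid [(0.84, [0.596, 0.18, 0.087])]
side collar_top [(0.96, [0.595, 0.179, 0.271]), (0.79, [0.255, -0.229, 0.054]), (0.77, [0.314, 0.224, 0.06]), (0.45, [0.383, -0.004, -0.001])]
```

View pics/g.png

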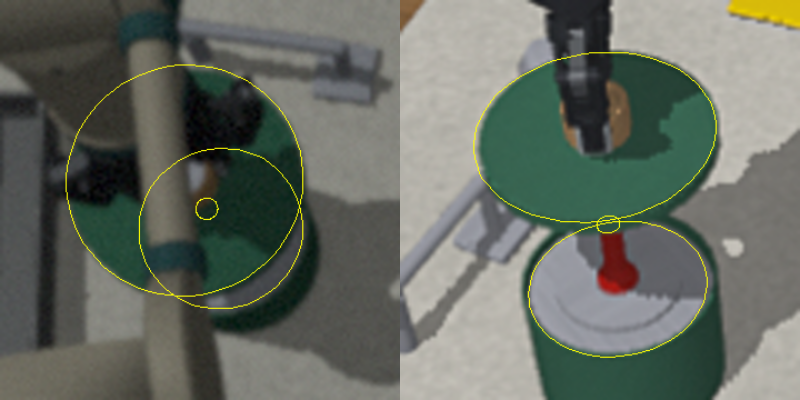

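The side view shows the outer lid held level on its overlay (about 600,135). The inner lid lies on its seated overlay in the canister, and the skirt is about 70 mm above the knob. Handing in.

```bash
python3 -c "
from h import *
print(manip.sign_off()); st()"
```

```text
the job is handed in; nothing more can be done
None
the job is handed in; nothing more can be done
```

The job is done and handed in at about 25 s of the 59 s allowed; the hand-in gives no verdict.

- **Placing:** I lifted both lids together by the red knob, lowered them onto the green canister and let go. Side and top pictures showed them sitting home.
- **Pressing:** I pressed on the knob with closed fingers at about 30 N. The fingers met the knob top at about 158 mm, which is the seated height.
- **Final hold:** I then took the outer lid alone by its wooden collar and lifted it straight up. It is still held there, level, with its skirt at about 230 mm, roughly 70 mm above the knob top.

**Last checks:**
- **Inner lid:** The side camera put its origin at 87 mm (85 mm nominal), and both cameras put the knob top at 155–160 mm (158 mm nominal).
- **Forces:** The load on the wrist was about 1.5 N, so only the outer lid is held. The highest force I read was about 31 N.
- **Bystanders:** I saw nothing else move, though I did not measure the bystanders again at the end.
- **Disagreements:** The top camera's last search for the inner lid gave a false hit at the white dish, because the raised lid hid the real one. It also put the collar about 4 mm off the gripper centre, which is within its error.

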